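# Key the T-headed spindle into its bench hub and lock it

## Task

The T-headed spindle stands in the hub of the bench fixture, but its two keys are riding on the rim of the hub. Without lifting it out, turn the spindle until the keys meet the grooves and it drops fully home, then push the forked locking slide all the way in over the spindle's collar. Let go, and leave the brush, the jar and the tin where they stand.

Things in the scene. Friction and masses are not known exactly. Their poses are not given: they have to be found in the camera images.
- hub_fixture: Bench fixture, fixed: grey base plate 110 x 256 x 12 mm (its y from -64 to +192 mm) with a dark round steel hub and, towards its own +y (roughly to the robot), the bed of the locking slide. Origin on the underside (bench top) below the hub's axis, z up. The shade of a black lamp hangs 0.43 m over the bench left of the work (x 0.52 to 0.85, y -0.01 to 0.32 m): swing the arm past nearer to the robot.
- hub_top (a point): Point on the hub's axis, level with its rim, 72 mm above the fixture's origin; axes as hub_fixture. Hub 92 mm in diameter; upright bore 39 mm wide, floor at 12 mm. Two grooves in one straight line along the fixture's y, right across the hub, 16 mm wide, open at the top, floor 48 mm above the fixture's origin.
- spindle: Loose upright steel spindle, 150 mm tall, about 0.35 to 0.65 kg, in the bore with about 1 mm play all round. Origin at the centre of its lower end, z up. From the bottom: journal 36 mm in diameter, two keys, collar 52 mm in diameter (60 to 68 mm up), stem 22 mm in diameter, black T-head. Riding on the rim its origin is 38 mm above the fixture's; fully home it is 14 mm: a drop of 24 mm.
- keys (a point): Centre of the underside of the spindle's two keys, 34 mm above its origin. The keys are one straight bar 80 mm long along the spindle's y, 12 mm thick, 26 mm high. Let go with the keys within about 2 degrees of the grooves, the spindle drops by its own weight. Either way round fits (half turn).
- t_head (a point): Centre of the spindle's black T-head, 134 mm above the spindle's origin; axes as spindle. The T-head is 22 mm thick (x), 60 mm long (y, parallel to the keys) and 32 mm high, with room round it to grip and turn it from above.
- lock_slide (a joint): Travel in m of the forked steel slide: 0 is fully back, 0.060 fully in (stop); it grows as the slide moves along the fixture's -y towards the hub. Friction about 1.5 N; it stays where it is left. Its bed lies from fixture y = 56 to 186 mm, 84 mm wide; two side rails 101.5 mm high.
- fork_tips (a point): Midway between the fork's tips, on the underside of the slide's plate, 85.5 mm above the fixture's origin, at fixture y = 50 mm minus the travel. Plate 64 mm wide, 8 mm thick; fork gap 30 mm. It passes over the collar and round the stem only once the spindle is home.
- slide_post_top (a point): Centre of the top of the slide's black handle post, 28 mm (fixture's x) x 16 mm (y), standing 54 mm above the plate; top 147.5 mm above the fixture's origin, at fixture x = 0, y = 145 mm minus the travel.
- dust_brush: Standing brush with wooden handle, 33 x 32 x 97 mm, beyond the hub; origin under its centre. Leave alone.
- balm_jar: Glass jar 57 x 64 x 68 mm, beyond the hub and to its left; origin under its centre. Leave alone.
- wax_tin: Low round tin 47 mm across, 12 mm high, on the mat to the left of the hub; origin under its centre. Leave alone.

How it is judged:
On the way, in this order (a step that is already met when the one before it is completed fails the run):
1. the spindle has dropped home in the hub, its keys in the grooves (z of spindle in the frame of hub_fixture below 0.018 m and horizontal distance between spindle and hub_fixture below 0.005 m and angle between the y axis of spindle and the y axis of hub_fixture, either way round below 0.12 rad), for 0.2 s.
2. the locking slide is fully in over the collar (value of joint lock_slide above 0.055 m), for 0.2 s.
At the end, for the whole second after the job is handed in: The spindle stands upright (within 0.08 rad) and at rest in the hub, fully home: its lower end no more than 18 mm above the fixture's underside (14 mm is right home), within 5 mm of the hub's axis, keys within 0.12 rad of the grooves; the locking slide is in by more than 55 of its 60 mm (all of step 1 and angle between spindle's own z axis and vertical below 0.08 rad and value of joint lock_slide above 0.055 m and linear speed of spindle below 0.02 m/s); the robot touches nothing.
It fails at once if the spindle is lifted out of the hub (its lower end more than 62 mm above the fixture's underside; it starts at 38) (z of spindle in the frame of hub_fixture above 0.062 m).
It fails at once if the brush, the jar or the tin is moved by more than 30 mm (distance of any of dust_brush, balm_jar, wax_tin from where it was at the start of the episode above 0.03 m).
It also fails if it takes over 50 s, if anything falls off the work surface, if the arm or the gripper's body presses on something with over 40 N, if the wrist force passes 120 N, or if a joint passes its speed limit or range.

## Robot

A 6-joint arm with a two-finger parallel gripper is mounted at the origin on a cart in front of the work surface, level with it; the furniture and walls round the work are solid. World frame = base frame: x ahead of the robot, y to its left, z up, the work surface at z = 0. Lengths are in m, angles in rad, forces in N, time in s.
With the tool pointing down it reaches from about 0.35 to 0.875 m from the base axis. Payload 15.5 kg.
Tool frame: the origin (TCP) lies on the centre line of the jaws, within the pads' length; the fingertips stand env.tip_reach ahead of it and the grasp point (between the pads) lies 8 mm behind it (env.tip_reach is the distance from the TCP to the fingertips, in m); x points along the fingers, z is the direction in which the jaws open and shut, and the axes are right-handed (so a half turn about x gives the same grasp; the last joint's range is limited). The gripper opens to 85 mm and grips with 20 to 120 N. Pads are 22 mm wide; open, the fingers measure 114 mm over their backs; the gripper's body (76 mm by 85 mm) begins 54 mm behind the grasp point. The pads swing forward as they close: fully open they stand 13 mm farther back than shut.
Start: joints at [1.018, 0.494, 1.345, -0, 1.302, -0.096], TCP at [0.276, 0.561, 0.242] pointing down, gripper open.
Joint ranges: [-2.91, 2.91], [-0.82, 2.16], [0.22, 2.67], [-1.22, 4.37], [0.12, 2.79], [-3.08, 3.08]. Speed limits (rad/s): [1.89, 1.89, 2.57, 3.01, 3.01, 3.01].

## Interface

Orientations are given as a unit quaternion [w, x, y, z].
In Python, from station import env gives the robot as it stands.
- The arm moves only by the tool apply_moves, never from a script. Its argument "rows" is text: rows parted by semicolons, each of 6 numbers parted by spaces: the shift along the tool's x, y, z in cm, then the turn, a rotation vector about the tool's x, y, z in degrees. A call has 1 to 5 rows; each row shifts and turns the commanded pose from where the row before left it, along the tool's axes as they then stand; what a row does not reach is not made up. A row lasts 1/12 s, in which the tool goes at most 41.7 mm and 7.16 degrees, less where a joint would pass 70% of its speed; a pose out of reach is approached as far as the arm can. A call with a gripper value outside its range is refused whole. "jaw" is the opening, from 0 (shut) to 1 (fully open), set as the call begins (left out, the last holds). The fingers move at their own pace and stop on an object; "squeeze" is the grip in N (left out, the last holds). Time passes only in rows, so rows that do not move let the fingers close. It gives the time, the measured TCP pose, the force and the opening at its end, in the units of the state.
- env.get_obs(): the state, without advancing time (a new reading comes with each control period).
- env.grab_frame(name): name is "side" or "top"; returns a dict with "image" (384x512x3 uint8, red, green, blue), "K" (3x3 intrinsics, pixels), "D" ([k1, k2, p1, p2, k3] as OpenCV has them; the pictures are not rectified), "origin" and "attitude" of the camera in the world. Camera axes: x right, y down, z forward; pixel columns grow to the right and rows downward; lengths in m; the calibration is good to about 2 mm. A picture is of the moment at which its call begins. There is no depth.
- env.sign_off(): hands the job in, once; it reports no verdict.
The state is a dict: "clock": time; "joint_pos": joint angles; "qvel": joint speeds; "effort": joint torques, N m; "ee_pos": TCP position; "tcp_rot": TCP orientation; "force": force on the tool from outside, world axes, zero at the start; "wrist_torque": the same for the moment, N m; "gripper_width": finger opening in m.
Only numpy, scipy, OpenCV 4.12 (cv2) and the standard library are available. Lean on these libraries where they do the work, as an engineer would, in place of code of your own. Each camera call takes 0.05 s, during which the arm holds its last target.

## Working session

There is one attempt and no reset: what is moved stays moved. The work goes in short steps, Python scripts to look and compute and a tool call to move; the robot and the scene stay as the last step left them, time stands still between calls to the robot, and variables do not carry over. Pictures are saved under pics/ and viewed, and the job is handed in when it is done.

Besides the shell and the picture viewer there is one more tool, called after ">>>" by a JSON object that holds its "api" and its "payload". apply_moves: Moves the arm, as the interface text tells. Its arguments: {"type":"object","properties":{"rows":{"type":"string"},"jaw":{"type":"number"},"squeeze":{"type":"number"}},"required":["rows"]}

```bash
ls; mkdir -p pics; python3 - <<'E'
from station import env
import cv2,json
print(env.get_obs()); print(env.tip_reach)
for n in("side","top"):
    f=env.grab_frame(n); cv2.imwrite(f"pics/{n}0.png",f["image"][:,:,::-1])
    print(n,f["K"],f["D"],f["origin"],f["attitude"])
E
```

```text
pics
{'clock': 0.0, 'joint_pos': array([ 1.01748940e+00,  4.94179783e-01,  1.34615741e+00,  1.06404296e-05,
        1.30248660e+00, -9.54876426e-02]), 'qvel': array([-0.00092855, -0.0004399 ,  0.00025067,  0.00153734,  0.0019283 ,
        0.00038631]), 'effort': array([-1.71776423e-04, -8.82147288e+01, -3.83874464e+01, -5.07887808e-05,
        9.99346812e-03, -4.88387997e-06]), 'ee_pos': array([0.27604493, 0.56033864, 0.24169345]), 'tcp_rot': array([ 0.60002403, -0.37368879,  0.60080693,  0.37330802]), 'force': array([-0.09683938, -0.68306485,  0.82387355]), 'wrist_torque': array([-0.02779624,  0.02725722, -0.01530413]), 'gripper_width': 0.08536759025690722}
0.011
side [[390.03491048   0.         254.60887926]
 [  0.         390.03491048 194.06133611]
 [  0.           0.           1.        ]] [-0.09810399  0.          0.          0.          0.        ] [0.34749866 0.44022534 0.67886302] [ 0.08127181 -0.15052316  0.88353771 -0.4360032 ]
top [[460.30315379   0.         260.041457  ]
 [  0.         460.30315379 185.95132934]
 [  0.           0.           1.        ]] [-0.13520744  0.          0.          0.          0.        ] [ 0.39465607 -0.21481706  1.06976879] [-0.07440294  0.71094569 -0.69628494  0.06486688]
```

View pics/side0.png

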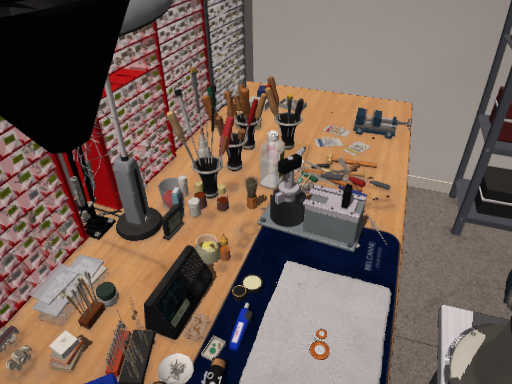

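View pics/top0.png

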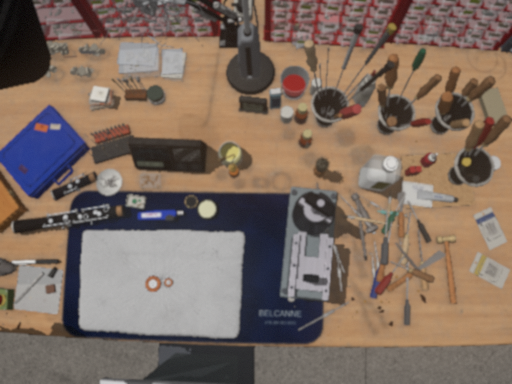

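```bash
cat > h.py <<'E'
import numpy as np,cv2
from scipy.spatial.transform import Rotation as R
from station import env
def rot(q): return R.from_quat([q[1],q[2],q[3],q[0]])
def ray(f,uv):
    n=cv2.undistortPoints(np.array(uv,float).reshape(-1,1,2),f["K"],np.array(f["D"])).reshape(-1,2)
    d=rot(f["attitude"]).apply(np.c_[n,np.ones(len(n))]); return np.array(f["origin"]),d
def plane(f,uv,z):
    o,d=ray(f,uv); return o+d*((z-o[2])/d[:,2])[:,None]
def proj(f,P):
    r=rot(f["attitude"]).inv(); p=r.apply(np.atleast_2d(P)-f["origin"])
    return cv2.projectPoints(p,np.zeros(3),np.zeros(3),f["K"],np.array(f["D"]))[0].reshape(-1,2)
def crop(n,x0,y0,x1,y1,s,name):
    f=env.grab_frame(n); cv2.imwrite(f"pics/{name}.png",cv2.resize(f["image"][y0:y1,x0:x1,::-1],None,fx=s,fy=s,interpolation=cv2.INTER_CUBIC)); return f
E
python3 - <<'E'
from h import *
f=crop("top",270,170,370,310,4,"t1"); g=crop("side",240,130,390,260,5,"s1")
print(plane(f,[[256,192],[313,213],[208,208]],0.0))
E
```

```text
[[ 0.5935597  -0.18871447  0.        ]
 [ 0.54610719 -0.32353379  0.        ]
 [ 0.55296187 -0.07653902  0.        ]]
```

View pics/t1.png

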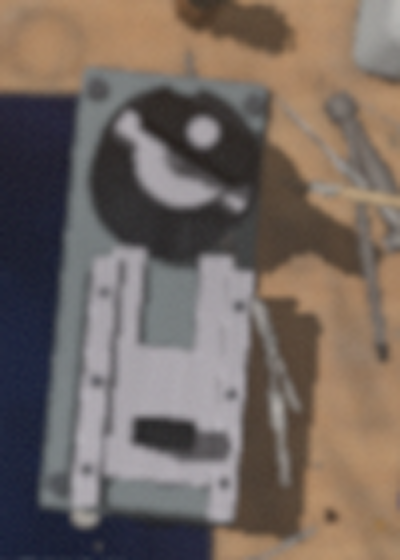

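View pics/s1.png

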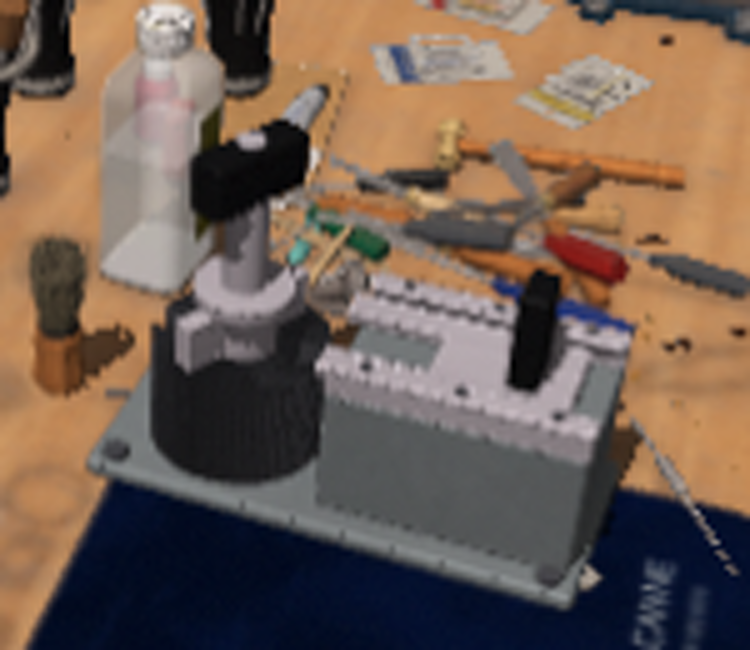

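```bash
python3 - <<'E'
from h import *
f=env.grab_frame("top"); g=env.grab_frame("side")
T=lambda p:np.array(p,float)/4+[270,170]-0.375
S=lambda p:np.array(p,float)/5+[240,130]-0.4
def show(n,P): print(n,np.round(P,4).tolist())
c=plane(f,T([[85,70],[270,88],[40,508]]),0.012); show("plate",c)
show("plate yaw-left",[np.degrees(np.arctan2(*(c[2]-c[0])[1::-1])),np.linalg.norm(c[2]-c[0]),np.linalg.norm(c[1]-c[0])])
c=plane(g,S([[90,465],[570,608]]),0.012);show("plate side",c); show("yaw",[np.degrees(np.arctan2(*(c[1]-c[0])[1::-1])),np.linalg.norm(c[1]-c[0])])
show("spot top",plane(f,T([[204,132]]),.188)); show("spot side",plane(g,S([[253,141]]),.188))
k=plane(f,T([[126,122],[236,202]]),.098); show("keys",k); show("kang",[np.degrees(np.arctan2(*(k[1]-k[0])[1::-1])),np.linalg.norm(k[1]-k[0])])
show("post top", plane(f,T([[163,432]]),.1475)); show("post side",plane(g,S([[543,278]]),.1475))
h=plane(f,T([[90,172],[268,172],[180,85],[180,262]]),.072); show("hub",h)
# rails: left outer edge
r=plane(f,T([[93,258],[73,512],[252,270],[236,520]]),.1015);show("rails",r)
for a,b in((0,1),(2,3)): print(np.degrees(np.arctan2(*(r[b]-r[a])[1::-1])))
E
```

```text
plate [[0.6046, -0.2704, 0.012], [0.5959, -0.379, 0.012], [0.3526, -0.2478, 0.012]]
plate yaw-left [174.88, 0.2529, 0.1089]
plate side [[0.6016, -0.2684, 0.012], [0.3521, -0.2451, 0.012]]
yaw [174.6631, 0.2506]
spot top [[0.5401, -0.3193, 0.188]]
spot side [[0.5379, -0.3234, 0.188]]
keys [[0.5596, -0.2881, 0.098], [0.5176, -0.3469, 0.098]]
kang [-125.5342, 0.0723]
post top [[0.3961, -0.3038, 0.1475]]
post side [[0.3943, -0.3149, 0.1475]]
hub [[0.5359, -0.2705, 0.072], [0.5377, -0.3681, 0.072], [0.5852, -0.3198, 0.072], [0.4875, -0.3198, 0.072]]
rails [[0.4861, -0.2709, 0.1015], [0.3545, -0.2621, 0.1015], [0.4812, -0.3548, 0.1015], [0.3517, -0.3463, 0.1015]]
176.16701091949653
176.26998042439126
```

```bash
cat > plan.py <<'E'
# usage: plan.py x y z yaw : rows to bring TCP there, straight, tool down, tool-z yaw (deg)
from h import *
import sys
o=env.get_obs(); p=o["ee_pos"]; q=rot(o["tcp_rot"])
M=q.as_matrix(); yaw=np.degrees(np.arctan2(M[1,2],M[0,2]))
print("t",round(o["clock"],2),"p",np.round(p,4),"yaw",round(yaw,2),"xaxis",np.round(M[:,0],4),"F",np.round(o["force"],1),"w",round(o["gripper_width"],4),"j",np.round(o["joint_pos"],2))
if len(sys.argv)>4:
    t=np.array(list(map(float,sys.argv[1:4]))); ty=float(sys.argv[4])
    zc=np.array([np.cos(np.radians(ty)),np.sin(np.radians(ty)),0]); xc=np.array([0,0,-1.]); yc=np.cross(zc,xc)
    q2=R.from_matrix(np.c_[xc,yc,zc]); v=(q.inv()*q2).as_rotvec(degrees=True)
    n=int(max(np.ceil(np.linalg.norm(t-p)/.0415),np.ceil(np.linalg.norm(v)/7.1),1)); 
    if len(sys.argv)>5:n=max(n,int(sys.argv[5]))
    print("n",n,"total rotvec",np.round(v,2))
    cur=q
    for i in range(n):
        d=cur.inv().apply((t-p)/n)*100
        print(" ".join("%.2f"%a for a in np.r_[d,v/n]),end=";\n" if i%5==4 else "; ")
        cur=cur*R.from_rotvec(v/n,degrees=True)
    print()
E
python3 plan.py .19 .36 .28 -35.5; python3 plan.py .19 .36 .28 144.5
```

```text
t 0.3 p [0.2762 0.5606 0.2421] yaw 63.77 xaxis [-2.e-04 -3.e-04 -1.e+00] F [ 0.4 -0.6  0.2] w 0.0853 j [ 1.02  0.49  1.35  0.    1.3  -0.1 ]
n 14 total rotvec [ 9.927e+01 -2.000e-02  2.000e-02]
-0.27 -0.08 -1.56 7.09 -0.00 0.00; -0.27 -0.27 -1.54 7.09 -0.00 0.00; -0.27 -0.46 -1.49 7.09 -0.00 0.00; -0.27 -0.64 -1.42 7.09 -0.00 0.00; -0.27 -0.81 -1.33 7.09 -0.00 0.00;
-0.27 -0.97 -1.22 7.09 -0.00 0.00; -0.27 -1.11 -1.09 7.09 -0.00 0.00; -0.27 -1.24 -0.95 7.09 -0.00 0.00; -0.27 -1.35 -0.79 7.09 -0.00 0.00; -0.27 -1.43 -0.61 7.09 -0.00 0.00;
-0.27 -1.50 -0.43 7.09 -0.00 0.00; -0.27 -1.54 -0.24 7.09 -0.00 0.00; -0.27 -1.56 -0.05 7.09 -0.00 0.00; -0.27 -1.55 0.14 7.09 -0.00 0.00; 
t 0.3 p [0.2762 0.5606 0.2421] yaw 63.77 xaxis [-2.e-04 -3.e-04 -1.e+00] F [ 0.4 -0.6  0.2] w 0.0853 j [ 1.02  0.49  1.35  0.    1.3  -0.1 ]
n 12 total rotvec [-8.073e+01 -2.000e-02 -2.000e-02]
-0.32 -0.09 -1.82 -6.73 -0.00 -0.00; -0.32 0.12 -1.82 -6.73 -0.00 -0.00; -0.32 0.33 -1.79 -6.73 -0.00 -0.00; -0.32 0.54 -1.74 -6.73 -0.00 -0.00; -0.32 0.74 -1.66 -6.73 -0.00 -0.00;
-0.32 0.93 -1.56 -6.73 -0.00 -0.00; -0.32 1.10 -1.45 -6.73 -0.00 -0.00; -0.32 1.27 -1.31 -6.73 -0.00 -0.00; -0.32 1.41 -1.15 -6.73 -0.00 -0.00; -0.32 1.54 -0.98 -6.73 -0.00 -0.00;
-0.32 1.64 -0.79 -6.73 -0.00 -0.00; -0.32 1.72 -0.59 -6.73 -0.00 -0.00;
```

>>> {"api": "apply_moves", "payload": {"rows": "-0.8 0 -4 0 0 0; -0.8 0 -4 0 0 0; -0.8 0 -4 0 0 0; -0.8 0 -4 0 0 0; -0.8 0 -4 0 0 0", "jaw": 1}}

```text
clock: 0.72
ee_pos: [0.1868, 0.3795, 0.2823]
tcp_rot: [0.6, -0.374, 0.6, 0.373]
force: [0.6, -0.5, 1.3]
gripper_width: 0.0854
```

```bash
python3 plan.py .40 .12 .29 14
```

```text
t 0.72 p [0.1868 0.3795 0.2823] yaw 63.78 xaxis [-1.e-04 -2.e-04 -1.e+00] F [ 0.6 -0.5  1.3] w 0.0854 j [ 0.97  0.16  1.75 -0.    1.23 -0.14]
n 9 total rotvec [ 4.978e+01 -1.000e-02  1.000e-02]
-0.08 -3.40 -1.54 5.53 -0.00 0.00; -0.08 -3.53 -1.20 5.53 -0.00 0.00; -0.08 -3.63 -0.86 5.53 -0.00 0.00; -0.09 -3.70 -0.51 5.53 -0.00 0.00; -0.09 -3.73 -0.15 5.53 -0.00 0.00;
-0.09 -3.72 0.21 5.53 -0.00 0.00; -0.09 -3.69 0.57 5.53 -0.00 0.00; -0.09 -3.61 0.92 5.53 -0.00 0.00; -0.09 -3.51 1.27 5.53 -0.00 0.00;
```

>>> {"api": "apply_moves", "payload": {"rows": "0 -3.7 -0.16 5 0 0; 0 -3.7 -0.16 5 0 0; 0 -3.7 -0.16 5 0 0; 0 -3.7 -0.16 5 0 0; 0 -3.7 -0.16 5 0 0"}}

```text
clock: 1.13
ee_pos: [0.3326, 0.2652, 0.2825]
tcp_rot: [0.668, -0.233, 0.667, 0.233]
force: [0.0, 0.3, 0.1]
gripper_width: 0.0857
```

>>> {"api": "apply_moves", "payload": {"rows": "0 -3.7 -0.16 5 0 0; 0 -3.7 -0.16 5 0 0; 0 -3.7 -0.16 5 0 0; 0 -3.7 -0.16 5 0 0; 0 -3.7 -0.16 5 0 0"}}

```text
clock: 1.55
ee_pos: [0.4135, 0.0999, 0.2824]
tcp_rot: [0.702, -0.083, 0.702, 0.083]
force: [1.4, 0.6, 0.0]
gripper_width: 0.0851
```

>>> {"api": "apply_moves", "payload": {"rows": "0 -3.7 -0.16 5 0 0; 0 -3.7 -0.16 5 0 0; 0 -3.7 -0.16 5 0 0; 0 -3.7 -0.16 5 0 0; 0 -3.7 -0.16 5 0 0"}}

```text
clock: 1.97
ee_pos: [0.4168, -0.0841, 0.2824]
tcp_rot: [0.704, 0.071, 0.703, -0.071]
force: [2.1, -0.2, -0.1]
gripper_width: 0.0852
```

```bash
python3 - <<'E'
from h import *
f=crop("top",285,180,350,300,6,"t2"); g=crop("side",260,140,330,250,7,"s2")
E
python3 plan.py .5375 -.3205 .27 -35.5
```

```text
t 2.07 p [ 0.4164 -0.0865  0.2824] yaw -11.74 xaxis [ 3.0e-04 -1.3e-03 -1.0e+00] F [-0.2  0.3  0.1] w 0.0852 j [-0.34  0.16  1.74 -0.    1.23 -0.14]
n 7 total rotvec [23.76  0.04  0.06]
0.18 -2.92 2.37 3.39 0.01 0.01; 0.18 -2.77 2.54 3.39 0.01 0.01; 0.18 -2.62 2.70 3.39 0.01 0.01; 0.18 -2.45 2.85 3.39 0.01 0.01; 0.18 -2.28 2.99 3.39 0.01 0.01;
0.18 -2.10 3.12 3.39 0.01 0.01; 0.18 -1.91 3.24 3.39 0.01 0.01;
```

View pics/s2.png

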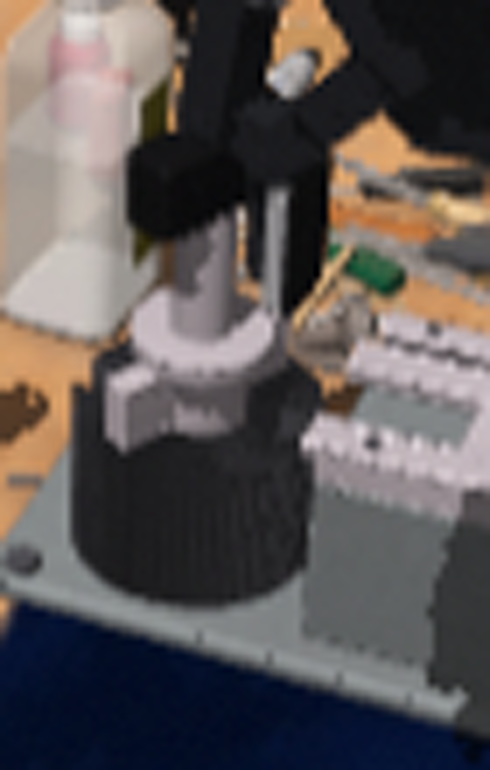

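View pics/t2.png

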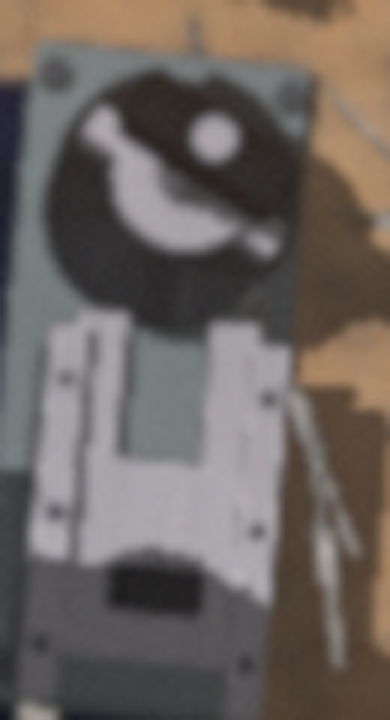

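```bash
python3 - <<'E'
from h import *
f=env.grab_frame("top"); g=env.grab_frame("side")
T=lambda p:np.array(p,float)/6+[285,180]-0.42
k=plane(f,T([[97,120],[272,243]]),.098); print(k,np.degrees(np.arctan2(*(k[0]-k[1])[1::-1])),np.linalg.norm(k[0]-k[1]))
S=lambda p:np.array(p,float)/7+[260,140]-0.43
# near key end top edge mids in side view (top face outer edge corners)
k=plane(g,S([[106,378],[135,390],[157,365]]),.098); print(k)
S1=lambda p:np.array(p,float)/5+[240,130]-0.4
# T-head: top face corners from s1
c=plane(g,S1([[190,158],[210,178],[307,137],[292,122]]),.188); print(c)
for a,b in((0,3),(1,2)): print(np.degrees(np.arctan2(*(c[b]-c[a])[1::-1])),np.linalg.norm(c[b]-c[a]))
E
```

```text
[[ 0.56072358 -0.28727599  0.098     ]
 [ 0.51769861 -0.34965452  0.098     ]] 55.40441557821898 0.07577749429155946
[[ 0.56459502 -0.29188096  0.098     ]
 [ 0.5529531  -0.28853298  0.098     ]
 [ 0.54980295 -0.30490993  0.098     ]]
[[ 0.56170683 -0.29960906  0.188     ]
 [ 0.5480303  -0.28624473  0.188     ]
 [ 0.5145901  -0.33508719  0.188     ]
 [ 0.52474267 -0.345962    0.188     ]]
-128.57061509549763 0.05928695983618052
-124.397660043197 0.05919318833255586
```

>>> {"api": "apply_moves", "payload": {"rows": "0.18 -2.9 2.35 3.4 0 0; 0.18 -2.75 2.5 3.4 0 0; 0.18 -2.6 2.7 3.4 0 0; 0.18 -2.45 2.85 3.4 0 0; 0.18 -2.3 3 3.4 0 0"}}

```text
clock: 2.58
ee_pos: [0.5055, -0.2479, 0.2732]
tcp_rot: [0.686, 0.173, 0.686, -0.172]
force: [0.8, 0.1, 0.7]
gripper_width: 0.0852
```

>>> {"api": "apply_moves", "payload": {"rows": "0.18 -2.1 3.1 3.4 0 0; 0.18 -1.9 3.2 3.4 0 0; 0 0 0 0 0 0; 0 0 0 0 0 0"}}

```text
clock: 2.92
ee_pos: [0.5399, -0.3138, 0.2688]
tcp_rot: [0.674, 0.213, 0.675, -0.212]
force: [0.0, 0.1, -0.4]
gripper_width: 0.0855
```

```bash
python3 plan.py .5375 -.3205 .167 -35.5 5
```

```text
t 2.92 p [ 0.5399 -0.3138  0.2688] yaw -34.97 xaxis [-7.e-04  7.e-04 -1.e+00] F [ 0.   0.1 -0.4] w 0.0855 j [-0.62  0.47  1.31  0.    1.36 -0.01]
n 5 total rotvec [ 0.53 -0.05 -0.01]
2.04 -0.14 0.04 0.11 -0.01 -0.00; 2.04 -0.14 0.04 0.11 -0.01 -0.00; 2.04 -0.14 0.04 0.11 -0.01 -0.00; 2.04 -0.14 0.04 0.11 -0.01 -0.00; 2.04 -0.14 0.04 0.11 -0.01 -0.00;
```

>>> {"api": "apply_moves", "payload": {"rows": "2 -0.14 0.04 0 0 0; 2 -0.14 0.04 0 0 0; 2 -0.14 0.04 0 0 0; 2 -0.14 0.04 0 0 0; 2.1 -0.14 0.04 0.5 0 0"}}

```text
clock: 3.33
ee_pos: [0.5367, -0.3186, 0.1684]
tcp_rot: [0.674, 0.215, 0.674, -0.214]
force: [-0.1, -0.6, -0.5]
gripper_width: 0.0855
```

>>> {"api": "apply_moves", "payload": {"rows": "0 0 0 0 0 0; 0 0 0 0 0 0; 0 0 0 0 0 0; 0 0 0 0 0 0; 0 0 0 0 0 0", "jaw": 0, "squeeze": 30}}

```text
clock: 3.75
ee_pos: [0.5371, -0.3208, 0.1701]
tcp_rot: [0.674, 0.215, 0.673, -0.216]
force: [-0.5, 0.0, -0.0]
gripper_width: 0.0252
```

>>> {"api": "apply_moves", "payload": {"rows": "0 0 0 0 0 0; 0 0 0 0 0 0; 0 0 0 0 0 0; 0 0 0 0 0 0; 0 0 0 0 0 0"}}

```text
clock: 4.17
ee_pos: [0.5372, -0.3211, 0.1701]
tcp_rot: [0.674, 0.216, 0.673, -0.216]
force: [0.2, 2.0, 8.0]
gripper_width: 0.0215
```

```bash
python3 plan.py .5375 -.3205 .167 -95 
```

```text
t 4.17 p [ 0.5372 -0.3211  0.1701] yaw -35.51 xaxis [ 0.0021 -0.0011 -1.    ] F [0.2 2.  8. ] w 0.0215 j [-0.63  0.57  1.43  0.    1.14 -0.01]
n 9 total rotvec [59.49  0.12 -0.09]
0.03 0.01 -0.00 6.61 0.01 -0.01; 0.03 0.01 -0.00 6.61 0.01 -0.01; 0.03 0.01 -0.00 6.61 0.01 -0.01; 0.03 0.01 -0.00 6.61 0.01 -0.01; 0.03 0.01 -0.00 6.61 0.01 -0.01;
0.03 0.00 -0.00 6.61 0.01 -0.01; 0.03 0.00 -0.01 6.61 0.01 -0.01; 0.03 0.00 -0.01 6.61 0.01 -0.01; 0.03 0.00 -0.01 6.61 0.01 -0.01;
```

>>> {"api": "apply_moves", "payload": {"rows": "0 0 0 6 0 0; 0 0 0 6 0 0; 0 0 0 6 0 0; 0 0 0 6 0 0; 0 0 0 6 0 0"}}

```text
clock: 4.58
ee_pos: [0.5371, -0.3212, 0.1701]
tcp_rot: [0.594, 0.384, 0.593, -0.384]
force: [-0.0, 1.6, 8.4]
gripper_width: 0.022
```

>>> {"api": "apply_moves", "payload": {"rows": "0 0 0 6 0 0; 0 0 0 6 0 0; 0 0 0 6 0 0; 0 0 0 6 0 0; 0 0 0 4 0 0"}}

```text
clock: 5.0
ee_pos: [0.5373, -0.3208, 0.1699]
tcp_rot: [0.484, 0.517, 0.482, -0.516]
force: [3.0, 3.3, 2.2]
gripper_width: 0.0219
```

>>> {"api": "apply_moves", "payload": {"rows": "0 0 0 0 0 0; 0 0 0 0 0 0"}}

```text
clock: 5.17
ee_pos: [0.5368, -0.3208, 0.1694]
tcp_rot: [0.485, 0.515, 0.485, -0.514]
force: [2.0, 2.7, 4.8]
gripper_width: 0.0214
```

```bash
python3 plan.py; python3 - <<'E'
from h import *
g=crop("side",250,130,370,250,6,"s3")
E
```

```text
t 5.17 p [ 0.5368 -0.3208  0.1694] yaw -93.38 xaxis [ 1.e-03 -3.e-04 -1.e+00] F [2.  2.7 4.8] w 0.0214 j [-0.63  0.57  1.43  0.    1.14  1.  ]
```

View pics/s3.png

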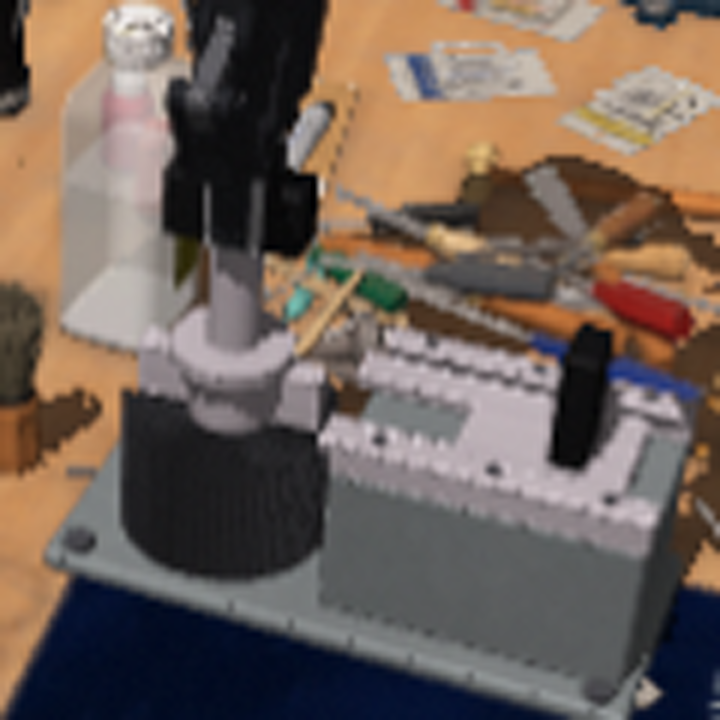

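>>> {"api": "apply_moves", "payload": {"rows": "0 0 0 1.5 0 0; 0 0 0 0 0 0"}}

```text
clock: 5.38
ee_pos: [0.5362, -0.3207, 0.1683]
tcp_rot: [-0.477, -0.521, -0.478, 0.521]
force: [1.1, 0.7, -4.1]
gripper_width: 0.0213
```

>>> {"api": "apply_moves", "payload": {"rows": "0 0 0 0 0 0; 0 0 0 0 0 0; 0 0 0 0 0 0; 0 0 0 0 0 0", "jaw": 0.5}}

```text
clock: 5.72
ee_pos: [0.5365, -0.321, 0.1687]
tcp_rot: [-0.478, -0.521, -0.478, 0.521]
force: [-0.3, 0.2, 0.4]
gripper_width: 0.0429
```

```bash
python3 plan.py; python3 - <<'E'
from h import *
g=crop("side",250,130,370,250,6,"s4")
E
```

```text
t 5.72 p [ 0.5365 -0.321   0.1687] yaw -94.99 xaxis [-0.e+00 -2.e-04 -1.e+00] F [-0.3  0.2  0.4] w 0.0429 j [-0.63  0.57  1.43 -0.    1.14  1.02]
```

View pics/s4.png

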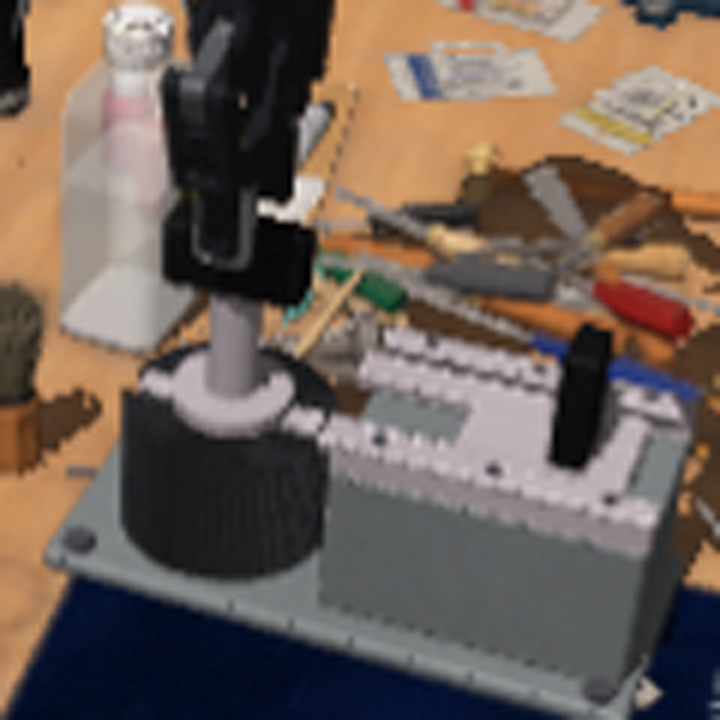

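>>> {"api": "apply_moves", "payload": {"rows": "-3 0 0 0 0 0; -4 0 0 0 0 0; -3.5 0 0 0 0 0; 0 0 0 0 0 0", "jaw": 1}}

```text
clock: 6.1
ee_pos: [0.5387, -0.3225, 0.281]
tcp_rot: [0.481, 0.522, 0.474, -0.521]
force: [1.1, -0.5, 0.3]
gripper_width: 0.0853
```

```bash
python3 plan.py .393 -.3075 .23 -95; python3 - <<'E'
from h import *
f=crop("top",285,180,350,300,6,"t5"); g=crop("side",260,140,330,250,7,"s5")
E
```

```text
t 6.1 p [ 0.5387 -0.3225  0.281 ] yaw -95.01 xaxis [ 0.0082 -0.0062 -0.9999] F [ 1.1 -0.5  0.3] w 0.0853 j [-0.63  0.46  1.29 -0.    1.38  1.02]
n 4 total rotvec [-0.01  0.31 -0.5 ]
1.24 -3.67 -0.06 -0.00 0.08 -0.13; 1.25 -3.67 -0.06 -0.00 0.08 -0.13; 1.26 -3.67 -0.06 -0.00 0.08 -0.13; 1.27 -3.66 -0.06 -0.00 0.08 -0.13;
```

View pics/t5.png

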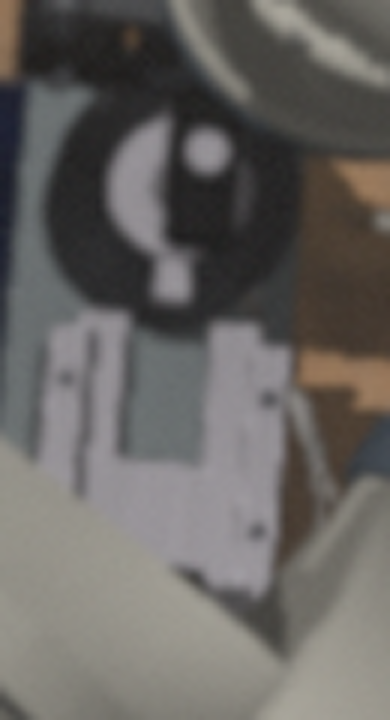

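View pics/s5.png

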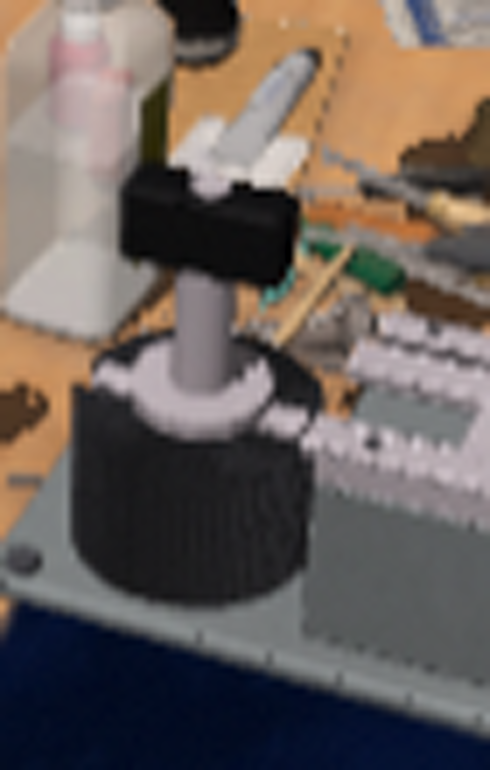

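>>> {"api": "apply_moves", "payload": {"rows": "0.3 -3.67 -0.06 0 0.1 -0.2; 0.3 -3.67 -0.06 0 0.1 -0.2; 0.4 -3.67 -0.06 0 0.1 -0.1; 0.4 -3.66 -0.06 0 0 0; 0 0 0 0 0 0"}}

```text
clock: 6.62
ee_pos: [0.3843, -0.303, 0.2583]
tcp_rot: [-0.471, -0.521, -0.483, 0.523]
force: [1.6, -1.2, 0.9]
gripper_width: 0.0852
```

```bash
python3 plan.py .393 -.3075 .132 -95 5; python3 - <<'E'
from h import *
g=crop("side",250,110,390,250,5,"s6")
E
```

```text
t 6.62 p [ 0.3843 -0.303   0.2583] yaw -95.1 xaxis [-0.0139  0.0102 -0.9999] F [ 1.6 -1.2  0.9] w 0.0852 j [-0.79  0.29  1.64 -0.    1.23  0.87]
n 5 total rotvec [-0.09 -0.51  0.84]
2.52 0.22 0.10 -0.02 -0.10 0.17; 2.52 0.21 0.09 -0.02 -0.10 0.17; 2.52 0.20 0.09 -0.02 -0.10 0.17; 2.52 0.20 0.08 -0.02 -0.10 0.17; 2.53 0.19 0.08 -0.02 -0.10 0.17;
```

View pics/s6.png

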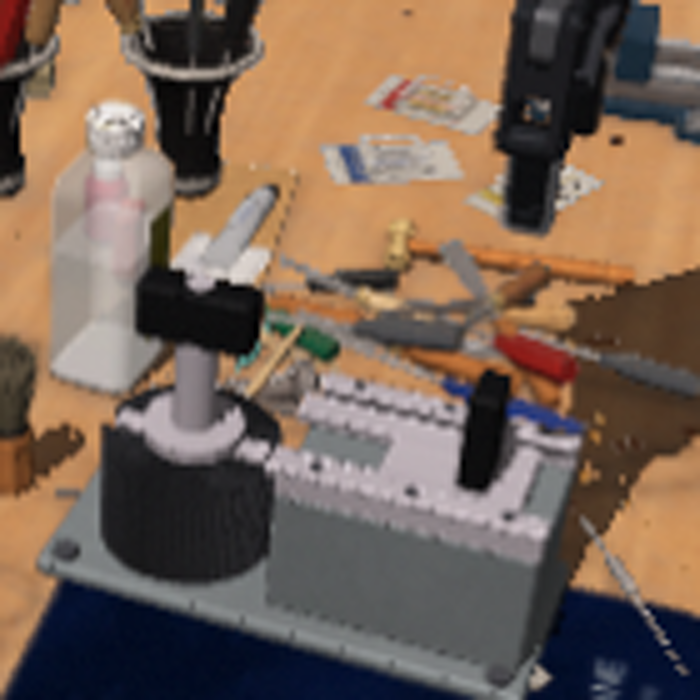

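>>> {"api": "apply_moves", "payload": {"rows": "1 0 0 0 0 0; 1 0 0 0 0 0; 1 0 0 0 0 0; 0 0 0 0 0 0; 0 0 0 0 0 0"}}

```text
clock: 7.08
ee_pos: [0.3904, -0.3052, 0.2297]
tcp_rot: [-0.474, -0.521, -0.482, 0.522]
force: [0.2, 0.6, 0.0]
gripper_width: 0.0858
```

```bash
python3 plan.py .393 -.3075 .132 -95 5
```

```text
t 7.08 p [ 0.3904 -0.3052  0.2297] yaw -95.01 xaxis [-0.0094  0.0072 -0.9999] F [0.2 0.6 0. ] w 0.0858 j [-0.78  0.33  1.67 -0.    1.16  0.88]
n 5 total rotvec [-0.01 -0.36  0.57]
1.95 0.07 0.05 -0.00 -0.07 0.11; 1.95 0.07 0.05 -0.00 -0.07 0.11; 1.95 0.07 0.05 -0.00 -0.07 0.11; 1.95 0.06 0.05 -0.00 -0.07 0.11; 1.95 0.06 0.04 -0.00 -0.07 0.11;
```

>>> {"api": "apply_moves", "payload": {"rows": "1.9 0.07 0.05 0 -0.1 0.1; 1.9 0.07 0.05 0 -0.1 0.1; 2 0.07 0.05 0 -0.1 0.1; 2 0.07 0.05 0 -0.1 0.1; 2 0.06 0.05 0 0 0.1"}}

```text
clock: 7.5
ee_pos: [0.3936, -0.3083, 0.132]
tcp_rot: [-0.479, -0.521, -0.477, 0.522]
force: [0.6, -0.2, -0.4]
gripper_width: 0.0857
```

>>> {"api": "apply_moves", "payload": {"rows": "0 0 0 0 0 0; 0 0 0 0 0 0; 0 0 0 0 0 0; 0 0 0 0 0 0; 0 0 0 0 0 0", "jaw": 0, "squeeze": 30}}

```text
clock: 7.92
ee_pos: [0.3932, -0.307, 0.1335]
tcp_rot: [0.478, 0.522, 0.477, -0.522]
force: [4.4, 31.3, 46.2]
gripper_width: 0.0276
```

>>> {"api": "apply_moves", "payload": {"rows": "0 0 0 0 0 0; 0 0 0 0 0 0; 0 0 0 0 0 0"}}

```text
clock: 8.17
ee_pos: [0.3933, -0.3069, 0.1338]
tcp_rot: [0.478, 0.522, 0.477, -0.521]
force: [2.7, 14.0, 19.4]
gripper_width: 0.0277
```

```bash
python3 plan.py .4528 -.3127 .13 -95 5; python3 - <<'E'
from h import *
g=crop("side",250,110,390,250,5,"s7")
E
```

```text
t 8.17 p [ 0.3933 -0.3069  0.1338] yaw -95.05 xaxis [ 1.1e-03 -7.0e-04 -1.0e+00] F [ 2.7 14.  19.4] w 0.0277 j [-0.78  0.47  1.78  0.    0.9   0.88]
n 5 total rotvec [-0.05  0.03 -0.07]
0.08 1.20 0.01 -0.01 0.01 -0.01; 0.08 1.20 0.01 -0.01 0.01 -0.01; 0.08 1.20 0.01 -0.01 0.01 -0.01; 0.08 1.20 0.01 -0.01 0.01 -0.01; 0.08 1.20 0.01 -0.01 0.01 -0.01;
```

View pics/s7.png

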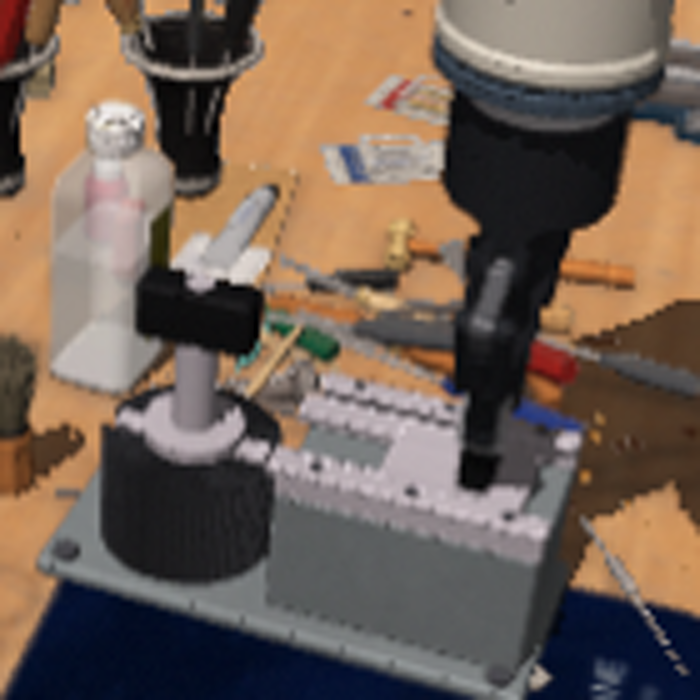

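>>> {"api": "apply_moves", "payload": {"rows": "-0.2 0 -0.1 0 0 0; 0 1 0 0 0 0; 0 1 0 0 0 0; 0 1 0 0 0 0; 0 1 0 0 0 0", "squeeze": 20}}

```text
clock: 8.63
ee_pos: [0.4337, -0.3102, 0.1346]
tcp_rot: [-0.478, -0.521, -0.477, 0.522]
force: [-1.8, 3.3, -1.0]
gripper_width: 0.0272
```

```bash
python3 plan.py .4528 -.3127 .135 -95 3
```

```text
t 8.63 p [ 0.4337 -0.3102  0.1346] yaw -95.03 xaxis [-3.0e-04 -1.2e-03 -1.0e+00] F [-1.8  3.3 -1. ] w 0.0272 j [-0.73  0.5   1.69 -0.    0.94  0.93]
n 3 total rotvec [-0.03  0.07  0.01]
-0.01 0.64 0.03 -0.01 0.02 0.00; -0.01 0.64 0.03 -0.01 0.02 0.00; -0.01 0.64 0.03 -0.01 0.02 0.00;
```

>>> {"api": "apply_moves", "payload": {"rows": "0 0.7 0 0 0 0; 0 0.6 0 0 0 0; 0 0.5 0 0 0 0; 0 0.2 0 0 0 0; 0 0 0 0 0 0"}}

```text
clock: 9.05
ee_pos: [0.453, -0.3118, 0.1346]
tcp_rot: [-0.478, -0.521, -0.478, 0.522]
force: [-6.5, 4.5, 4.9]
gripper_width: 0.0276
```

```bash
python3 plan.py; python3 - <<'E'
from h import *
g=crop("side",250,110,390,250,5,"s8")
E
```

```text
t 9.05 p [ 0.453  -0.3118  0.1346] yaw -94.99 xaxis [-0.0016 -0.0011 -1.    ] F [-6.5  4.5  4.9] w 0.0276 j [-0.71  0.52  1.65 -0.    0.97  0.95]
```

View pics/s8.png

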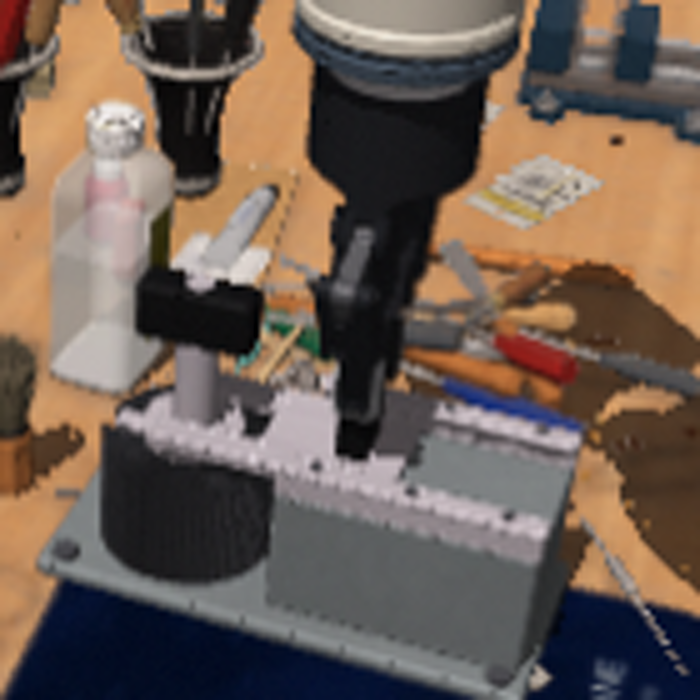

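>>> {"api": "apply_moves", "payload": {"rows": "0 0.2 0 0 0 0; 0 0.2 0 0 0 0; 0 0 0 0 0 0; 0 0 0 0 0 0"}}

```text
clock: 9.43
ee_pos: [0.454, -0.3119, 0.1343]
tcp_rot: [-0.476, -0.52, -0.479, 0.523]
force: [-28.3, 0.1, 14.9]
gripper_width: 0.0277
```

Against the stop (28 N). Back the command off, release, rise.

>>> {"api": "apply_moves", "payload": {"rows": "0 -0.2 0 0 0 0; 0 -0.2 0 0 0 0; 0 0 0 0 0 0"}}

```text
clock: 9.68
ee_pos: [0.4532, -0.3119, 0.1344]
tcp_rot: [-0.478, -0.521, -0.477, 0.522]
force: [-1.3, 5.6, -3.5]
gripper_width: 0.0276
```

>>> {"api": "apply_moves", "payload": {"rows": "0 0 0 0 0 0; 0 0 0 0 0 0; 0 0 0 0 0 0; 0 0 0 0 0 0; 0 0 0 0 0 0", "jaw": 1}}

```text
clock: 10.1
ee_pos: [0.4531, -0.3125, 0.1345]
tcp_rot: [-0.478, -0.521, -0.477, 0.522]
force: [0.2, -0.7, 0.5]
gripper_width: 0.0848
```

>>> {"api": "apply_moves", "payload": {"rows": "-2 0 0 0 0 0; -3 0 0 0 0 0; -3.5 0 0 0 0 0; -3 0 0 0 0 0; -1 0 0 0 0 0"}}

```text
clock: 10.52
ee_pos: [0.4541, -0.3131, 0.2638]
tcp_rot: [-0.48, -0.521, -0.475, 0.522]
force: [-0.8, 0.1, 0.2]
gripper_width: 0.0856
```

>>> {"api": "apply_moves", "payload": {"rows": "0 -3.5 0 0 0 0; 0 -3 0 0 0 0; 0 0 0 0 0 0; 0 0 0 0 0 0; 0 0 0 0 0 0"}}

```text
clock: 10.93
ee_pos: [0.3883, -0.3066, 0.2594]
tcp_rot: [-0.478, -0.521, -0.477, 0.522]
force: [0.3, 1.1, -0.3]
gripper_width: 0.0856
```

```bash
python3 plan.py; python3 - <<'E'
from h import *
g=crop("side",250,110,390,250,5,"s9");f=crop("top",270,170,370,310,4,"t9")
E
```

```text
t 10.93 p [ 0.3883 -0.3066  0.2594] yaw -95.06 xaxis [ 3.e-04 -2.e-03 -1.e+00] F [ 0.3  1.1 -0.3] w 0.0856 j [-0.79  0.29  1.64 -0.    1.21  0.87]
```

View pics/s9.png

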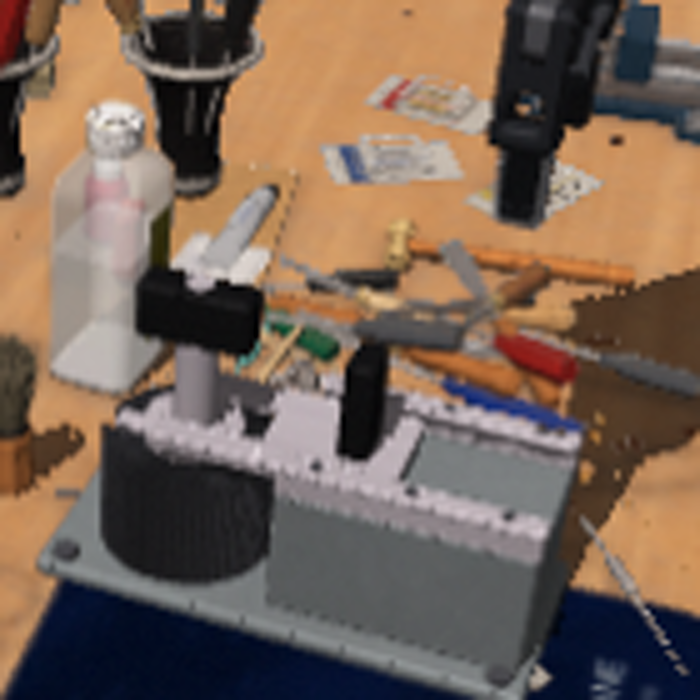

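View pics/t9.png

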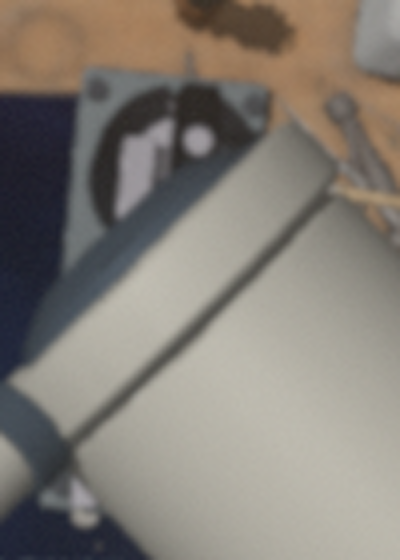

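```bash
python3 - <<'E'
from h import *
g=env.grab_frame("side")
a=plane(g,[[543/5+240-.4,278/5+130-.4]],.1475);b=plane(g,[[370/5+250-.4,349/5+110-.4]],.1475);print(a,b,np.linalg.norm(a-b))
env.sign_off()
E
```

```text
[[ 0.39431489 -0.31485739  0.1475    ]] [[ 0.45321624 -0.31937757  0.1475    ]] 0.05907453689685303
the job is handed in; nothing more can be done
```

The spindle is home in the hub, the locking slide is in to its stop, and the job was handed in at about 11 s of the 50 s allowed.

**Spindle:** I gripped the T-head, turned it about 59.5° clockwise seen from above without lifting it, and released it. The side picture showed it drop, with the keys level with the rim and lined up with the grooves. The gripper's yaw at release was -95.0°, which matches the fixture's measured yaw of about 175°.

**Slide:** I gripped the handle post and pushed it in until it met the stop at 28 N, then let go and backed clear.

**Last checks:**
- **Travel:** the post moved about 59 mm in the side pictures and about 60 mm by the gripper's position. Both are above the 55 mm needed.
- **Fork:** the final side picture shows it round the stem and over the collar, with the spindle still down.
- **Robot:** the force read about 0 to 1 N, with the gripper well clear of everything.

**What disagreed or was not checked:**
- **Post position:** the two cameras placed the post about 11 mm apart sideways at first, probably from picking pixels by eye. I went by the fixture's geometry instead, and the grip fitted.
- **Gripping the post:** closing on it pushed the wrist force up to about 56 N for a moment. I eased that off before pushing.
- **Final top view:** the arm blocked most of the slide in that picture.
- **Brush, jar and tin:** the arm kept clear of them, and the brush looked unmoved in the last pictures. I did not measure any of the three, and the jar and tin were outside those last crops.

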